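Lay out cast sample cassettes under the bench magnifier

ROBOT

A 6-joint arm with a two-finger parallel gripper is mounted at the origin on the work surface. World frame = base frame: x ahead of the robot, y to its left, z up, the work surface at z = 0. Lengths are in mm, angles in degrees, forces in N, time in s.
With the tool pointing down it reaches from about 300 to 850 mm from the base axis. Payload 4.2 kg.
Tool frame: the origin (TCP) lies on the centre line of the jaws, within the pads' length; the fingertips stand 14 mm ahead of it and the grasp point (between the pads) lies 5 mm behind it (env.finger_overhang is the z of the fingertips in the tool frame, in mm); z points along the fingers, y is the line along which they close (so a half turn about z gives the same grasp; the last joint's range is limited). The gripper opens to 91 mm and grips with 3 to 60 N. Pads are 32 mm wide; open, the fingers measure 118 mm over their backs; the gripper's body (76 mm by 178 mm) begins 60 mm behind the grasp point.
Start: joints at [73.682, 18.312, 89.639, -0, 72.044, -1.146], TCP at [150.488, 554.973, 227.976] pointing down, gripper open.
Joint ranges: [-177.97, 177.97], [-48.28, 115.42], [12.27, 149.76], [-77.06, 257.06], [2.81, 150.46], [-146.56, 146.56]. Speed limits (degrees/s): [147.25, 147.25, 180, 180, 180, 180].

INTERFACE

Orientations are given as [roll, pitch, yaw] about the fixed x, y, z axes, in that order (R = Rz(yaw) Ry(pitch) Rx(roll)).
In Python, from workcell import sensors, viewer, env gives the robot as it stands. The module is installed in compiled form; this text tells all that it offers.
- The arm moves only by the tool step_arm, never from a script. Its argument "plan" is one flat list of numbers, 6 for each row, row after row: the shift along the tool's x, y, z in cm, then the turn, a rotation vector about the tool's x, y, z in rad. In form: [x, y, z, wx, wy, wz, x, y, z, wx, wy, wz, ...]. A call has 1 to 5 rows; each row shifts and turns the commanded pose from where the row before left it, along the tool's axes as they then stand; what a row does not reach is not made up. A row lasts 1/12 s, in which the tool goes at most 41.7 mm and 7.16 degrees, less where a joint would pass 70% of its speed; a pose out of reach is approached as far as the arm can. A call is refused whole if a number of a shift passes 4.17 or a number of a turn 0.125, either way. A call with a gripper value outside its range is refused whole. "hand" is the finger opening in cm, from 0 to 9.12, set as the call begins (left out, the last holds). The fingers move at their own pace and stop on an object; "newtons" is the grip in N (left out, the last holds). Time passes only in rows, so rows that do not move let the fingers close. It gives the time, the measured TCP pose, the force, the opening and the grip force at its end, in the units of the state.
- sensors.state(): the state, without advancing time (a new reading comes with each control period).
- viewer.grab_frame(name): name is "scene" or "top" or "wrist"; returns a dict with "img" (384x512x3 uint8, red, green, blue), "fx", "fy", "cx", "cy" (pixels), "position" and "attitude" of the camera in the world. Camera axes: x right, y down, z forward; pixel columns grow to the right and rows downward; lengths in mm; the calibration is good to about 2 mm. A picture is of the moment at which its call begins. There is no depth.
- env.job_done(): hands the job in; it is judged then, once.
Trained networks look in a picture, given as the dict that the camera call returned (one of the last four; its "shot" number tells which), for a name from the list of things; names that differ only in an ending like _2 or _b are one class to them, and where a whole thing is asked for, a point or a joint stands for the part that bears it (a point fixed in the world has none). Each returns a list of dicts, best first, with "score" (0 to 1); they miss things now and then, are a little off and sometimes report something else, mostly with a low value. They report only what shows in the picture. A call takes as long as a camera call.
- viewer.boxes_of(name, picture): "location" ([column, row] in pixels, amid what is visible of it).
- viewer.pinpoint(name, picture): "location" ([column, row] in pixels: a listed point, or the origin of a listed thing).
The state is a dict: "time_s": time; "qpos": joint angles; "qvel": joint speeds; "effort": joint torques, N m; "ee_pos": TCP position; "ee_rot": TCP orientation; "force": force on the tool from outside, world axes, zero at the start; "torque": the same for the moment, N m; "gripper_width": finger opening in mm; "gripper_force": force on a finger pad.
Only numpy, scipy, OpenCV 4.12 (cv2) and the standard library are available. Lean on these libraries where they do the work, as an engineer would, in place of code of your own. Each camera call takes 0.05 s, during which the arm holds its last target. There are 200 camera calls.

TASK

The bench magnifier hangs over the inspection stand: first swing it back out of the way, fully against its stop behind the lanes. Then draw every glass plate in the stand out from under the cover, fully forward against the front ledge, and lift one cast cassette out of the mould for each plate, standing it flat, wax down, on the middle of the plate (with fewer plates than cassettes, one is spare). When all plates are forward and loaded, swing the magnifier back so that its lens is over the middle lane's forward plate position, and do not disturb the other things on the bench.

Things in the scene. Friction and masses are not known exactly. Their poses are not given: they have to be found in the camera images.
- stand: fixed steel stand, 302 (x) x 392 (y) mm. Origin at bench level; x points away from the robot along the lanes, y left. Three lanes centred at y = -106, 0, +106 mm between 4.5 mm high ribs; lane floor 10 mm above the bench. Front ledge 5 mm high, 44 mm deep, inner face at x = -100: a plate fully forward has its centre at x = -55 mm. A cover spans all lanes from x = +35 to +91 mm, its top 35 mm above the bench
- mid_spot (a point): point on the floor of the middle lane, below the centre of that lane's fully forward plate
- magnifier (a joint): hinge of the magnifier arm about the upright post, rad. 0: against its stop, arm pointing along the stand's +y, behind the lanes; grows counter-clockwise from above, bringing the lens over the lanes (about 0.95 is over the middle spot), up to 1.6. Stiff (about 0.45 N m, some 3 N at the peg): it stays where it is left
- mag_hinge (a point): point on the hinge axis at the height of the magnifier arm, 170 mm above the bench, on the stand's post (22 mm thick)
- lens (a point): centre of the magnifier's round lens (125 mm across over its rim, 16 mm thick), 222 mm from the hinge axis, 170 mm above the bench
- mag_peg (a point): upright black round peg, 16 mm thick, standing on the magnifier arm 145 mm from the hinge axis: the handle to swing it by. The peg rises from 177 to 222 mm above the bench; this point is on its axis at 200 mm; the arm below it is 16 mm wide
- mould: fixed dark steel mould block, 236 (x) x 84 (y) x 22 mm high, origin at the centre of its underside; three rectangular cavities 57 x 41 mm, 14 mm deep, in a row along its x at -72, 0, +72 mm
- plate0: flat white glass plate, 90 (x, along the lane) x 96 (y) x 5 mm, 0.12 kg, loose in the stand's right (-y) lane. Origin: centre of its underside; axes as the stand's. Too wide to grip, shut in by ribs, its far part under the cover (at least 40 mm of its near part is bare): it slides along the lane when pressed on top (6 to 12 N is plenty) and pulled. May be absent
- plate1: flat white glass plate, 90 (x, along the lane) x 96 (y) x 5 mm, 0.12 kg, loose in the stand's middle lane. Origin: centre of its underside; axes as the stand's. Too wide to grip, shut in by ribs, its far part under the cover (at least 40 mm of its near part is bare): it slides along the lane when pressed on top (6 to 12 N is plenty) and pulled. May be absent
- plate2: flat white glass plate, 90 (x, along the lane) x 96 (y) x 5 mm, 0.12 kg, loose in the stand's left (+y) lane. Origin: centre of its underside; axes as the stand's. Too wide to grip, shut in by ribs, its far part under the cover (at least 40 mm of its near part is bare): it slides along the lane when pressed on top (6 to 12 N is plenty) and pulled. May be absent
- cassette0: sample cassette, one of three alike: white plastic top 60 (x) x 44 (y) x 12 mm on a narrower cream wax foot 52 x 36 x 12 mm, 0.05 kg. Origin: centre of the wax's underside, z up towards the white top. At the start its foot sits in a mould cavity, its top resting on the mould's upper face; grip the top across its 44 mm, where both sides are free
- cassette1: sample cassette, one of three alike: white plastic top 60 (x) x 44 (y) x 12 mm on a narrower cream wax foot 52 x 36 x 12 mm, 0.05 kg. Origin: centre of the wax's underside, z up towards the white top. At the start its foot sits in a mould cavity, its top resting on the mould's upper face; grip the top across its 44 mm, where both sides are free
- cassette2: sample cassette, one of three alike: white plastic top 60 (x) x 44 (y) x 12 mm on a narrower cream wax foot 52 x 36 x 12 mm, 0.05 kg. Origin: centre of the wax's underside, z up towards the white top. At the start its foot sits in a mould cavity, its top resting on the mould's upper face; grip the top across its 44 mm, where both sides are free
- spatula: bystander, to be left alone: 200 mm spatula lying on the near side of the gap between stand and mould
- wash_bottle: bystander, to be left alone: white plastic bottle, 60 mm across, 160 mm tall, beyond the gap between stand and mould
- bowl: bystander, to be left alone: yellow plastic bowl, 170 mm across, 75 mm tall, on the right of the bench
- cup: bystander, to be left alone: clear plastic cup, 72 mm across, 80 mm tall, right of the stand
- jar: bystander, to be left alone: amber jar, 70 mm across, 90 mm tall, at the far left of the mould
- weight: bystander, to be left alone: brass weight, 38 mm across, 45 mm tall, between stand and mould
- brush: bystander, to be left alone: 170 mm brush lying on the bench at the right, nearer the robot than the stand

How it is judged:
By the outcome, as a careful person would: the job done as asked, in the order asked, and still so for the second after the job is handed in, with the robot touching nothing.
Of plate0, plate1, plate2 only 2 to 3 are there at a start; the rules pass over those that are not, and their reading is None.
At some moment in a run one of cassette0, cassette1, cassette2 may be knocked a few centimetres aside while the robot is not near it.
Once in a run the grip may slacken for a moment while it holds something.
It also fails if it takes over 210 s, if anything falls off the work surface, if the arm or the gripper's body presses on something with over 40 N, if the wrist force passes 120 N, or if a joint passes its speed limit or range.

## Working session

There is one attempt and no reset: what is moved stays moved. The work goes in short steps, Python scripts to look and compute and a tool call to move; the robot and the scene stay as the last step left them, time stands still between calls to the robot, and variables do not carry over. Pictures are saved under pics/ and viewed, at most 14 in all, crops included, and the job is handed in when it is done.

Besides the shell and the picture viewer there is one more tool, called after "Call:" by a JSON object that holds its "method" and its "body", one argument or row to a line. step_arm: Moves the arm, as the interface text tells. Its arguments: {"type":"object","properties":{"plan":{"type":"array","items":{"type":"number"}},"hand":{"type":"number"},"newtons":{"type":"number"}},"required":["plan"]}

```bash
mkdir -p pics; ls; cat > h.py <<'E'
from workcell import sensors, viewer, env
import numpy as np, cv2
from scipy.spatial.transform import Rotation as R
def grab(n,save=None):
    f=viewer.grab_frame(n)
    if save: cv2.imwrite('pics/'+save+'.png',cv2.cvtColor(f['img'],cv2.COLOR_RGB2BGR))
    return f
def rot(f):
    a=np.array(f['attitude'],float)
    return a if a.shape==(3,3) else R.from_euler('xyz',a,degrees=True).as_matrix()
def px2w(f,p,z):
    d=rot(f)@np.array([(p[0]-f['cx'])/f['fx'],(p[1]-f['cy'])/f['fy'],1]); c=np.array(f['position'])
    return c+d*(z-c[2])/d[2]
def w2px(f,w):
    v=rot(f).T@(np.array(w)-np.array(f['position'])); return np.array([f['fx']*v[0]/v[2]+f['cx'],f['fy']*v[1]/v[2]+f['cy']])
E
python3 - <<'E'
from h import *
print(sensors.state())
for n in('top','scene'):
    f=grab(n,n+'0'); print(n,f['position'],f['attitude'],f['fx'])
    for o,z in [('stand',0),('mid_spot',10),('mag_hinge',170),('lens',170),('mag_peg',200),('mould',0),('plate0',10),('plate1',10),('plate2',10),('cassette0',10),('weight',0),('wash_bottle',0),('jar',0),('cup',0),('bowl',0)]:
        for r in viewer.pinpoint(o,f)[:3]: print(o,round(r['score'],2),np.round(r['location']),np.round(px2w(f,r['location'],z)))
E
```

```text
pics
{'time_s': 0.0, 'qpos': array([ 7.36814717e+01,  1.83517648e+01,  8.97078235e+01, -2.39832055e-03,
        7.20417652e+01, -1.14726513e+00]), 'qvel': array([-0.07960698, -0.12968616,  0.03145461, -0.02697776,  0.03609013,
       -0.02436566]), 'effort': array([ 7.73016927e-04, -4.12462986e+01, -2.31973690e+01,  7.28415954e-02,
        4.56521718e-02, -1.38842065e-04]), 'ee_pos': array([150.36978443, 554.49096754, 227.10940045]), 'ee_rot': array([-1.79898621e+02,  2.50387422e-04,  1.64829478e+02]), 'force': array([-0.72400172,  0.6581479 ,  0.88775556]), 'torque': array([-0.0062077 , -0.04587749,  0.04669438]), 'gripper_force': 0.0, 'gripper_width': 91.24140971140635}
top [ 417.00055122  -54.36374008 1510.18791596] [-175.91400596    0.93252846  -89.4066296 ] 431.5212482449453
stand 0.7 [285. 187.] [ 547. -128.    0.]
stand 0.61 [128. 155.] [659. 427.   0.]
mid_spot 0.55 [282. 203.] [ 492. -118.   10.]
mag_hinge 0.89 [331. 149.] [ 654. -263.  170.]
mag_hinge 0.33 [394. 216.] [ 448. -458.  170.]
lens 0.96 [298. 209.] [ 466. -161.  170.]
mag_peg 0.94 [309. 185.] [ 538. -193.  200.]

[... 1286 characters left out ...]
4.] [480. 294.   0.]
plate0 0.8 [200. 206.] [ 584. -221.   10.]
plate0 0.63 [220. 221.] [ 582. -123.   10.]
plate0 0.6 [240. 243.] [597. -12.  10.]
plate1 0.8 [200. 206.] [ 584. -221.   10.]
plate1 0.63 [220. 221.] [ 582. -123.   10.]
plate1 0.6 [240. 243.] [597. -12.  10.]
plate2 0.8 [200. 206.] [ 584. -221.   10.]
plate2 0.63 [220. 221.] [ 582. -123.   10.]
plate2 0.6 [240. 243.] [597. -12.  10.]
cassette0 0.81 [311. 312.] [622. 292.  10.]
cassette0 0.73 [331. 297.] [546. 299.  10.]
cassette0 0.63 [344. 281.] [481. 291.  10.]
weight 0.48 [309. 268.] [512. 189.  -0.]
wash_bottle 0.84 [245. 315.] [746. 175.   0.]
jar 0.78 [341. 359.] [661. 424.   0.]
bowl 0.92 [185. 151.] [ 433. -513.   -0.]
```

```bash
cd pics; python3 -c "
import cv2
a=cv2.imread('top0.png');cv2.imwrite('t1.png',cv2.resize(a[90:290,110:420],None,fx=2.58,fy=2.58,interpolation=2))
a=cv2.imread('scene0.png');cv2.imwrite('s1.png',cv2.resize(a[120:380,130:400],None,fx=2.3,fy=2.3,interpolation=2))"
```

```text
(no output)
```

View pics/t1.png

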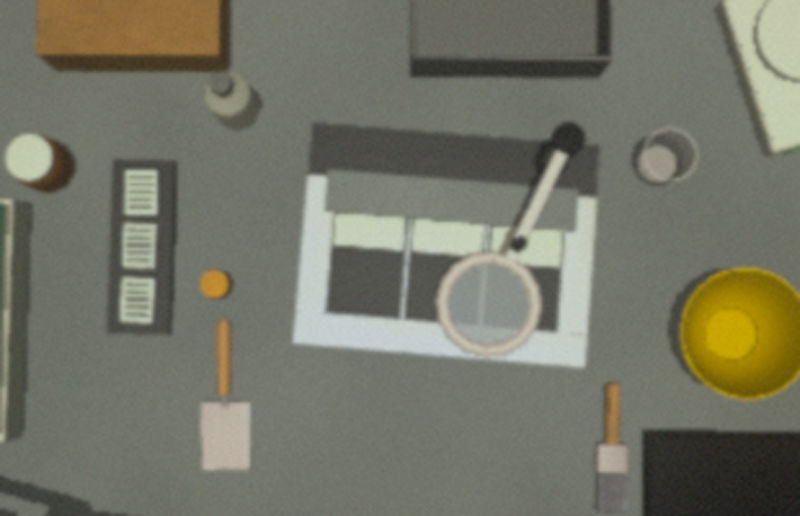

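View pics/s1.png

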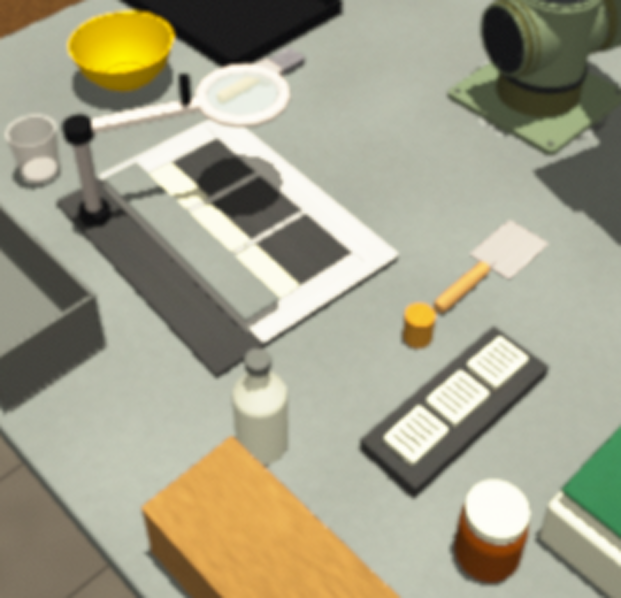

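All three plates and all three cassettes are present. The lens (crop 490,303) hangs over the right and middle lanes, and the peg is at crop (518,243). I'll move above the peg next.

Call:
{"method": "step_arm", "body": {
  "plan": [-2.57,-2.8,-1.2,0,0,0,-2.57,-2.8,-1.2,0,0,0,-2.57,-2.8,-1.2,0,0,0,-2.57,-2.8,-1.2,0,0,0,-2.57,-2.8,-1.2,0,0,0]
}}

```text
time_s: 2.02
ee_pos: [238.2, 384.6, 288.5]
ee_rot: [180.0, 0.0, 164.9]
force: [0.1, 1.0, -0.6]
gripper_width: 91.1
gripper_force: 0.0
```

Call:
{"method": "step_arm", "body": {
  "plan": [-2.57,-2.8,-1,0,0,0,-2.57,-2.8,-1,0,0,0,-2.57,-2.8,-1,0,0,0,-2.57,-2.8,-1,0,0,0,-2.57,-2.8,-1,0,0,0]
}}

```text
time_s: 2.43
ee_pos: [325.5, 215.7, 338.7]
ee_rot: [180.0, 0.0, 164.9]
force: [0.5, 0.3, 0.0]
gripper_width: 91.3
gripper_force: 0.0
```

Call:
{"method": "step_arm", "body": {
  "plan": [-2.57,-2.8,0,0,0,0,-2.57,-2.8,0,0,0,0,-2.57,-2.8,0,0,0,0,-2.57,-2.8,0,0,0,0,-2.57,-2.8,0,0,0,0]
}}

```text
time_s: 2.85
ee_pos: [413.0, 46.8, 338.3]
ee_rot: [180.0, 0.1, 164.8]
force: [0.0, 0.8, -0.2]
gripper_width: 91.4
gripper_force: 0.0
```

Call:
{"method": "step_arm", "body": {
  "plan": [-2.57,-2.8,0,0,0,0,-2.57,-2.8,0,0,0,0,-2.57,-2.8,0,0,0,0,-2.57,-2.8,0,0,0,0,0,0,0,0,0,0]
}}

```text
time_s: 3.27
ee_pos: [485.0, -91.6, 337.1]
ee_rot: [-179.8, 0.1, 164.5]
force: [-1.0, 0.9, 0.4]
gripper_width: 91.1
gripper_force: 0.0
```

```bash
python3 - <<'E'
from h import *
f=grab('wrist','w1'); print(sensors.state()['ee_pos'],sensors.state()['ee_rot'],f['position'],f['attitude'],f['fx'])
for o,z in [('stand',0),('mid_spot',10),('mag_hinge',170),('lens',170),('mag_peg',200),('plate0',10)]:
        for r in viewer.pinpoint(o,f)[:3]: print(o,round(r['score'],2),np.round(r['location']),np.round(px2w(f,r['location'],z)))
E
```

```text
[483.50215408 -88.88934759 337.13723105] [-1.79976665e+02 -5.32791658e-02  1.64566188e+02] [407.33587625 -69.93670865 494.73821385] [163.50508458   0.19586768  74.53351862] 336.2921331772922
stand 0.87 [253. 199.] [ 554. -118.    0.]
mid_spot 0.67 [242. 162.] [ 492. -117.   10.]
mid_spot 0.36 [326. 212.] [601. -15.  10.]
mag_hinge 0.88 [162. 359.] [ 665. -259.  170.]
lens 0.62 [182. 185.] [ 471. -166.  170.]
mag_peg 0.56 [170. 271.] [ 544. -198.  200.]
plate0 0.67 [257. 222.] [ 588. -121.   10.]
plate0 0.57 [326. 210.] [597. -15.  10.]
```

View pics/w1.png

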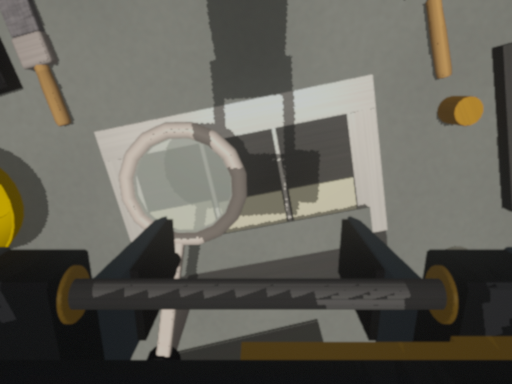

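The wrist view shows the stand's front corners at (97,132) and (374,76) and the lens at (183,183). The peg is hidden behind the finger at about (170,265).

```bash
python3 - <<'E'
from h import *
f=grab('wrist')
a=px2w(f,(374,76),14);b=px2w(f,(97,132),14);print(a,b,np.linalg.norm(a-b))
t=grab('top')
for p in ((313/2.58+110,122/2.58+90),(293/2.58+110,345/2.58+90),(585/2.58+110,367/2.58+90)):print(px2w(t,p,12))
E
```

```text
[421.68722775  94.72482847  14.        ] [ 394.04269669 -296.73469544   14.        ] 392.43442631872796
[721.64005952  60.78539052  12.        ]
[418.11249895  83.30880052  12.        ]
[ 392.81678846 -307.97504236   12.        ]
```

Call:
{"method": "step_arm", "body": {
  "plan": [-2.7,-2.95,0,0,0,0,-2.7,-2.95,0,0,0,0,-2.6,-3,0,0,0,0.092,0,0,1,0,0,0.092,0,0,0,0,0,0]
}}

```text
time_s: 4.13
ee_pos: [536.3, -193.8, 325.7]
ee_rot: [-180.0, -0.2, 154.1]
force: [0.1, 0.2, -0.3]
gripper_width: 91.4
gripper_force: 0.0
```

```bash
python3 - <<'E'
from h import *
s=sensors.state();print(s['ee_pos'],s['ee_rot'])
f=grab('wrist','w2')
for o,z in [('mag_hinge',170),('lens',170),('mag_peg',200)]:
        for r in viewer.pinpoint(o,f)[:2]: print(o,round(r['score'],2),np.round(r['location']),np.round(px2w(f,r['location'],z)))
E
```

```text
[ 536.33525421 -193.81862365  325.69103191] [-179.99519069   -0.22986924  154.11713202]
mag_hinge 0.91 [258. 318.] [ 673. -260.  170.]
mag_hinge 0.19 [249. 188.] [ 538. -204.  170.]
lens 0.78 [253. 109.] [ 473. -168.  170.]
lens 0.48 [ 43. 184.] [ 448. -380.  170.]
mag_peg 0.92 [258. 203.] [ 546. -198.  200.]
mag_peg 0.35 [170. 283.] [ 582. -308.  200.]
```

View pics/w2.png

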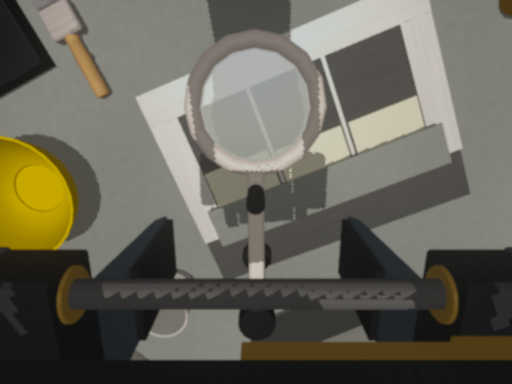

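The peg top is at (257,190), centred between the fingers. The peg works out at about (543,-197), so I'll descend, close gently and swing.

Call:
{"method": "step_arm", "body": {
  "plan": [-0.7,0,3,0,0,0,0,0,3.2,0,0,0,0,0,3.2,0,0,0,0,0,3.1,0,0,0,0,0,0,0,0,0]
}}

```text
time_s: 4.75
ee_pos: [539.1, -193.7, 197.8]
ee_rot: [-180.0, -0.7, 154.4]
force: [-0.2, 0.4, -1.2]
gripper_width: 91.1
gripper_force: 0.0
```

Call:
{"method": "step_arm", "body": {
  "plan": [0,0,0,0,0,0,0,0,0,0,0,0,0,0,0,0,0,0,0,0,0,0,0,0,0,0,0,0,0,0],
  "hand": 1.2,
  "newtons": 10
}}

```text
time_s: 5.17
ee_pos: [543.5, -196.4, 204.7]
ee_rot: [180.0, 0.2, 154.3]
force: [-1.1, 0.1, -0.2]
gripper_width: 60.6
gripper_force: 0.0
```

Call:
{"method": "step_arm", "body": {
  "plan": [0,0,0.2,0,0,0,0,0,0,0,0,0,0,0,0,0,0,0,0,0,0,0,0,0,0,0,0,0,0,0]
}}

```text
time_s: 5.58
ee_pos: [542.8, -196.2, 200.9]
ee_rot: [180.0, -0.0, 154.3]
force: [0.4, 0.2, -0.1]
gripper_width: 27.5
gripper_force: 0.0
```

Call:
{"method": "step_arm", "body": {
  "plan": [0,0,0,0,0,0,0,0,0,0,0,0,0,0,0,0,0,0]
}}

```text
time_s: 5.83
ee_pos: [542.4, -196.7, 200.9]
ee_rot: [-179.9, -0.0, 154.3]
force: [-2.1, -3.0, 0.0]
gripper_width: 15.4
gripper_force: 10.0
```

Call:
{"method": "step_arm", "body": {
  "plan": [-0.07,1.45,0,0,0,0.1,-0.07,1.45,0,0,0,0.1]
}}

```text
time_s: 6.0
ee_pos: [557.1, -173.0, 200.9]
ee_rot: [-179.8, 0.0, 142.5]
force: [-0.2, -6.0, -1.6]
gripper_width: 16.1
gripper_force: 10.0
```

Call:
{"method": "step_arm", "body": {
  "plan": [-0.07,1.45,0,0,0,0.1,-0.07,1.45,0,0,0,0.1,-0.07,1.45,0,0,0,0.1,-0.07,1.45,0,0,0,0.1,-0.07,1.45,0,0,0,0.1]
}}

```text
time_s: 6.42
ee_pos: [613.5, -128.2, 200.8]
ee_rot: [-179.8, 0.2, 113.9]
force: [-3.0, -7.7, 0.6]
gripper_width: 15.7
gripper_force: 10.0
```

Call:
{"method": "step_arm", "body": {
  "plan": [-0.07,1.45,0,0,0,0.1,-0.07,1.45,0,0,0,0.1,-0.07,1.45,0,0,0,0.1,-0.03,0.7,0,0,0,0.05]
}}

```text
time_s: 6.75
ee_pos: [663.1, -116.0, 200.8]
ee_rot: [-179.9, 0.2, 93.9]
force: [-3.3, -5.4, 3.1]
gripper_width: 16.0
gripper_force: 10.0
```

Call:
{"method": "step_arm", "body": {
  "plan": [-0.03,0.5,0,0,0,0.035,0,0,0,0,0,0]
}}

```text
time_s: 6.92
ee_pos: [668.4, -115.8, 200.9]
ee_rot: [180.0, 0.2, 92.0]
force: [0.8, -6.0, 0.3]
gripper_width: 15.6
gripper_force: 10.0
```

Call:
{"method": "step_arm", "body": {
  "plan": [0,0.4,0,0,0,0.03,0,0.4,0,0,0,0.03,0,0,0,0,0,0]
}}

```text
time_s: 7.17
ee_pos: [675.7, -115.7, 200.9]
ee_rot: [-180.0, 0.2, 88.6]
force: [0.2, -5.9, 0.4]
gripper_width: 15.6
gripper_force: 10.0
```

Call:
{"method": "step_arm", "body": {
  "plan": [0,0.3,0,0,0,0.02,0,0.3,0,0,0,0.02,0,0,0,0,0,0]
}}

```text
time_s: 7.42
ee_pos: [681.3, -116.0, 200.9]
ee_rot: [-179.9, 0.2, 86.4]
force: [-1.7, -5.7, 0.7]
gripper_width: 15.8
gripper_force: 10.0
```

Call:
{"method": "step_arm", "body": {
  "plan": [0,0.3,0,0,0,0.01,0,0.3,0,0,0,0.01,0,0,0,0,0,0]
}}

```text
time_s: 7.67
ee_pos: [683.0, -116.1, 200.7]
ee_rot: [-179.3, 0.2, 85.2]
force: [-12.3, -4.6, 5.5]
gripper_width: 15.6
gripper_force: 10.0
```

Call:
{"method": "step_arm", "body": {
  "plan": [0,0.2,0,0,0,0,0,0,0,0,0,0,0,0,0,0,0,0]
}}

```text
time_s: 7.92
ee_pos: [683.1, -116.2, 200.7]
ee_rot: [-179.1, 0.2, 85.3]
force: [-16.8, -3.6, 7.4]
gripper_width: 15.8
gripper_force: 10.0
```

Call:
{"method": "step_arm", "body": {
  "plan": [0,0,0,0,0,0,0,0,0,0,0,0,0,0,0,0,0,0,0,0,0,0,0,0],
  "hand": 5
}}

```text
time_s: 8.25
ee_pos: [690.1, -114.3, 200.9]
ee_rot: [180.0, -0.1, 85.3]
force: [0.1, -0.8, 0.9]
gripper_width: 39.5
gripper_force: 0.0
```

Call:
{"method": "step_arm", "body": {
  "plan": [0,0,-3,0,0,0,0,0,-4,0,0,0,0,0,-4,0,0,0,0,0,0,0,0,0],
  "hand": 0
}}

```text
time_s: 8.58
ee_pos: [692.9, -114.7, 320.8]
ee_rot: [179.0, 0.0, 85.3]
force: [0.3, -0.9, 2.2]
gripper_width: 18.7
gripper_force: 0.0
```

```bash
python3 - <<'E'
from h import *
s=sensors.state();print(s['ee_pos'],s['ee_rot'],s['qpos'])
f=grab('top','t2')
a=f['img'][90:290,110:420];cv2.imwrite('pics/t2.png',cv2.cvtColor(cv2.resize(a,None,fx=2.58,fy=2.58),4))
E
```

```text
[ 692.9214031  -114.71118293  320.81111154] [1.79010378e+02 4.01659852e-02 8.52854210e+01] [-1.03643973e+01  2.81719090e+01  6.10544610e+01  5.74572067e-02
  8.97848610e+01 -5.64988516e+00]
```

View pics/t2.png

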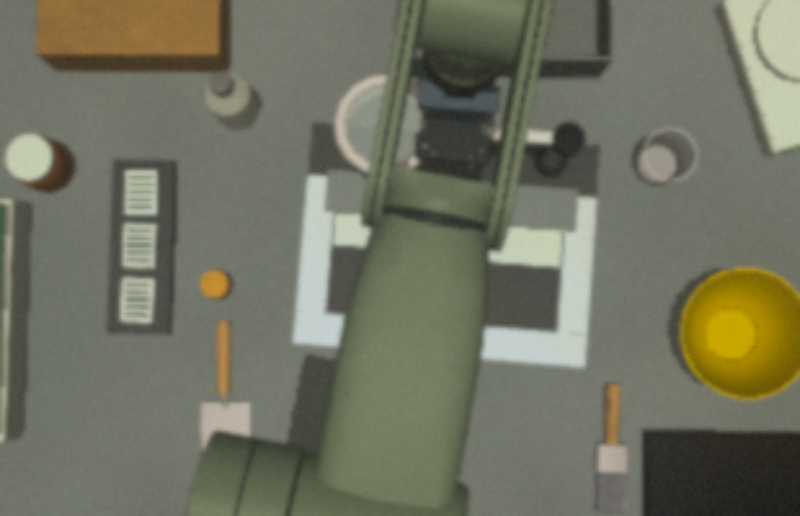

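The magnifier arm now lies along the stand's +y behind the lanes, with the lens at crop (380,125). All three plates show as bands in front of the cover.

Call:
{"method": "step_arm", "body": {
  "plan": [0.15,-3.4,0,0,0,0,0,-3.4,0,0,0,0,0,-3.4,0,0,0,0,0,-3.4,0,0,0,0,0,-3.4,0,0,0,-0.12]
}}

```text
time_s: 9.05
ee_pos: [518.6, -98.5, 309.5]
ee_rot: [-179.9, -0.1, 92.3]
force: [-0.2, -0.1, 0.3]
gripper_width: 0.3
gripper_force: 0.0
```

Call:
{"method": "step_arm", "body": {
  "plan": [0,0,0,0,0,-0.122,0,0,0,0,0,-0.122,0,0,0,0,0,-0.122,0,0,0,0,0,-0.122,0,0,0,0,0,-0.122]
}}

```text
time_s: 9.47
ee_pos: [520.2, -98.7, 309.9]
ee_rot: [-180.0, -0.1, 127.4]
force: [0.3, 0.5, -0.1]
gripper_width: 0.4
gripper_force: 0.0
```

Call:
{"method": "step_arm", "body": {
  "plan": [0,0,0,0,0,-0.122,0,0,0,0,0,-0.122,0,0,0,0,0,-0.122,0,0,0,0,0,-0.122,0,0,0,0,0,-0.122]
}}

```text
time_s: 9.88
ee_pos: [520.3, -98.8, 309.7]
ee_rot: [180.0, -0.1, 162.4]
force: [-0.2, 0.1, 0.0]
gripper_width: 0.5
gripper_force: 0.0
```

Call:
{"method": "step_arm", "body": {
  "plan": [0,0,0,0,0,-0.122,0,0,0,0,0,-0.122,0,0,0,0,0,0,0,0,0,0,0,0]
}}

```text
time_s: 10.22
ee_pos: [520.3, -98.9, 310.1]
ee_rot: [180.0, -0.1, 175.8]
force: [0.7, 1.0, -0.3]
gripper_width: 0.4
gripper_force: 0.0
```

```bash
python3 - <<'E'
from h import *
s=sensors.state();print(s['ee_pos'],s['ee_rot'],s['qpos'])
f=grab('wrist','w3')
a=f['img'];cv2.imwrite('pics/w3.png',cv2.cvtColor(cv2.resize(a,None,fx=1.5,fy=1.5),4))
for o,z in [('stand',0),('mid_spot',10),('plate0',10),('lens',170)]:
        for r in viewer.pinpoint(o,f)[:3]: print(o,round(r['score'],2),np.round(r['location']),np.round(px2w(f,r['location'],z)))
E
```

```text
[520.3167201  -98.87089454 310.064986  ] [ 1.79961506e+02 -6.95506798e-02  1.75842130e+02] [-1.20206742e+01  1.18453050e+01  8.68245836e+01  2.89428653e-02
  8.14042753e+01 -9.78671250e+01]
stand 0.77 [245. 177.] [ 551. -119.    0.]
stand 0.55 [ 63. 263.] [ 666. -410.    0.]
mid_spot 0.59 [241. 203.] [ 586. -127.   10.]
plate0 0.82 [170. 200.] [ 575. -228.   10.]
plate0 0.7 [240. 207.] [ 592. -128.   10.]
plate0 0.62 [319. 207.] [599. -16.  10.]
```

View pics/w3.png

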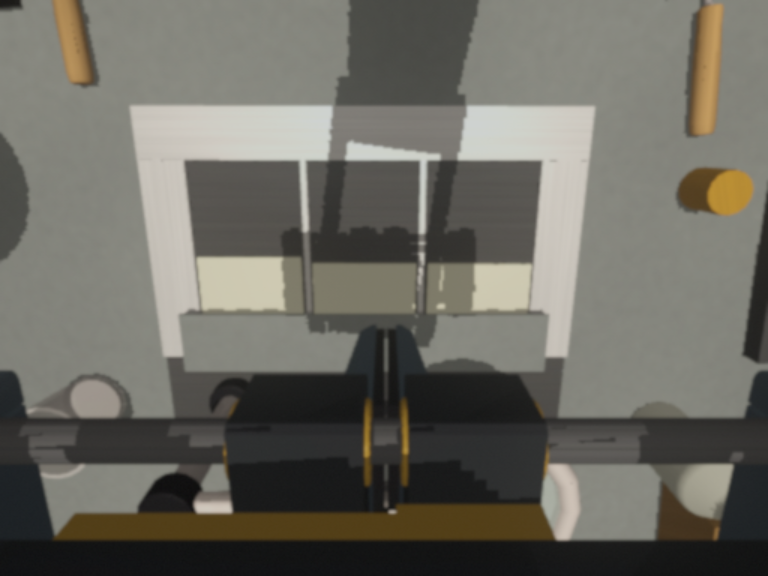

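The image is aligned with the stand. Front corners are at (131,106) and (594,106), ribs at columns 303 and 422, and plate near edges at rows 257, 263 and 263. The cover's front edge is at row 313.

```bash
python3 - <<'E'
from h import *
f=grab('wrist')
yaw=np.radians(-4.1);ex=np.array([np.cos(yaw),np.sin(yaw)]);ey=np.array([-ex[1],ex[0]])
for n,p,z in [('FR',(131,106),15),('FL',(594,106),15),('ledgeR',(190,160),15),('ledgeL',(538,160),15),('rib1',(304,200),14.5),('rib2',(422,200),14.5),('coverL',(545,313),35),('coverR',(182,313),35),('p0',(248,257),15),('p1',(363,263),15),('p2',(483,263),15),('weight',(728,193),45),('spat',(703,134),10)]:
    w=px2w(f,np.array(p)/1.5,z)[:2]; print(n,w.round(1),'stand axes',np.round([w@ex,w@ey],1))
E
```

```text
FR [ 395.2 -306.5] stand axes [ 416.1 -277.5]
FL [422.9  84.2] stand axes [415.8 114.2]
ledgeR [ 442.5 -264.6] stand axes [ 460.3 -232.3]
ledgeL [463.9  37.6] stand axes [460.   70.7]
rib1 [ 483.9 -169.7] stand axes [ 494.8 -134.7]
rib2 [491.3 -64.8] stand axes [494.7 -29.5]
coverL [598.2  40.1] stand axes [593.8  82.8]
coverR [ 575.  -288.5] stand axes [ 594.2 -246.7]
p0 [ 531.7 -227. ] stand axes [ 546.6 -188.4]
p1 [ 544.8 -122. ] stand axes [552.2 -82.7]
p2 [552.6 -11.6] stand axes [552.   27.9]
weight [500.  186.1] stand axes [485.4 221.4]
spat [452.3 181.5] stand axes [438.2 213.4]
```

Call:
{"method": "step_arm", "body": {
  "plan": [-1.05,-3.15,1,0,0,0,-1.05,-3.15,2,0,0,0,-1.05,-3.15,2,0,0,0,-1.05,-3.2,2,0,0,0,0,0,4,0,0,0],
  "hand": 0
}}

```text
time_s: 10.93
ee_pos: [557.2, -234.8, 203.1]
ee_rot: [-179.6, 0.6, 175.8]
force: [0.4, 0.1, 0.6]
gripper_width: 0.3
gripper_force: 0.0
```

Call:
{"method": "step_arm", "body": {
  "plan": [0,0,4,0,0,0,0,0,4,0,0,0,0,0,4,0,0,0,0,0,3,0,0,0,0,0,0,0,0,0]
}}

```text
time_s: 11.35
ee_pos: [549.1, -226.5, 44.6]
ee_rot: [179.7, -0.7, 176.0]
force: [-0.6, 1.5, -0.6]
gripper_width: 0.5
gripper_force: 0.0
```

Call:
{"method": "step_arm", "body": {
  "plan": [0,0,0,0,0,0,0,0,0,0,0,0]
}}

```text
time_s: 11.52
ee_pos: [555.1, -228.9, 52.8]
ee_rot: [-179.9, 0.2, 176.0]
force: [-0.0, -0.8, 0.3]
gripper_width: 0.1
gripper_force: 0.0
```

Call:
{"method": "step_arm", "body": {
  "plan": [0,0,1.7,0,0,0,0,0,0,0,0,0,0,0,0,0,0,0]
}}

```text
time_s: 11.77
ee_pos: [554.4, -228.6, 35.8]
ee_rot: [-180.0, 0.1, 176.0]
force: [0.4, -0.2, -0.1]
gripper_width: 0.1
gripper_force: 0.0
```

Call:
{"method": "step_arm", "body": {
  "plan": [0,0,0.6,0,0,0,0,0,0,0,0,0]
}}

```text
time_s: 11.93
ee_pos: [554.8, -228.8, 29.3]
ee_rot: [-179.9, 0.2, 176.0]
force: [-0.1, -0.7, 1.4]
gripper_width: 0.5
gripper_force: 0.4
```

Contact. I'll press to find the stiffness.

Call:
{"method": "step_arm", "body": {
  "plan": [0,0,0.2,0,0,0,0,0,0,0,0,0]
}}

```text
time_s: 12.1
ee_pos: [554.8, -228.8, 29.3]
ee_rot: [-179.9, 0.2, 176.0]
force: [-2.6, 1.4, 15.1]
gripper_width: 0.2
gripper_force: 7.5
```

Call:
{"method": "step_arm", "body": {
  "plan": [0,0,0.1,0,0,0,0,0,0,0,0,0]
}}

```text
time_s: 12.27
ee_pos: [554.9, -228.9, 29.3]
ee_rot: [-179.9, 0.2, 176.0]
force: [-3.7, 1.5, 21.1]
gripper_width: 0.5
gripper_force: 10.4
```

Call:
{"method": "step_arm", "body": {
  "plan": [0,0,-0.13,0,0,0,0.5,0,0,0,0,0,1,0,0,0,0,0,1,0,0,0,0,0,1,0,0,0,0,0]
}}

```text
time_s: 12.68
ee_pos: [522.0, -227.2, 29.3]
ee_rot: [-179.8, 0.5, 176.0]
force: [3.0, 0.7, 10.4]
gripper_width: 0.4
gripper_force: 5.1
```

Call:
{"method": "step_arm", "body": {
  "plan": [1,0,0,0,0,0,1,0,0,0,0,0,1,0,0,0,0,0,0.8,0,0,0,0,0,0,0,0,0,0,0]
}}

```text
time_s: 13.1
ee_pos: [482.4, -224.5, 29.3]
ee_rot: [-179.8, 0.4, 176.0]
force: [-0.8, -0.9, 13.2]
gripper_width: 0.5
gripper_force: 6.7
```

Call:
{"method": "step_arm", "body": {
  "plan": [0.5,0,0,0,0,0,0.5,0,0,0,0,0,0,0,0,0,0,0]
}}

```text
time_s: 13.35
ee_pos: [473.5, -224.0, 29.3]
ee_rot: [-179.8, 0.5, 176.0]
force: [0.8, -0.3, 12.2]
gripper_width: 0.3
gripper_force: 6.3
```

Call:
{"method": "step_arm", "body": {
  "plan": [0.4,0,0,0,0,0,0,0,0,0,0,0]
}}

```text
time_s: 13.52
ee_pos: [470.0, -223.9, 29.3]
ee_rot: [-179.8, 0.5, 176.0]
force: [2.4, 0.4, 13.2]
gripper_width: 0.3
gripper_force: 6.1
```

Call:
{"method": "step_arm", "body": {
  "plan": [0.4,0,0,0,0,0,0,0,0,0,0,0]
}}

```text
time_s: 13.68
ee_pos: [466.6, -223.8, 29.3]
ee_rot: [-179.8, 0.6, 176.0]
force: [3.5, 0.3, 11.5]
gripper_width: 0.4
gripper_force: 5.6
```

Call:
{"method": "step_arm", "body": {
  "plan": [0.4,0,0,0,0,0,0,0,0,0,0,0]
}}

```text
time_s: 13.85
ee_pos: [462.9, -223.6, 29.3]
ee_rot: [-179.8, 0.6, 176.0]
force: [4.2, -1.0, 10.6]
gripper_width: 0.9
gripper_force: 5.4
```

Call:
{"method": "step_arm", "body": {
  "plan": [0.4,0,0,0,0,0,0,0,0,0,0,0,0,0,-3.2,0,0,0,-2.5,2.8,0,0,0,0,-2.5,2.8,0,0,0,0]
}}

```text
time_s: 14.27
ee_pos: [509.8, -170.0, 60.7]
ee_rot: [-179.9, 0.2, 175.8]
force: [-0.2, -0.4, 0.3]
gripper_width: 0.5
gripper_force: 0.0
```

Call:
{"method": "step_arm", "body": {
  "plan": [-2.5,2.8,0,0,0,0,-1.8,2.4,0,0,0,0,0,0,0,0,0,0,0,0,0,0,0,0]
}}

```text
time_s: 14.6
ee_pos: [555.9, -119.1, 58.5]
ee_rot: [-180.0, 0.0, 176.2]
force: [-0.1, -0.5, 0.6]
gripper_width: 0.7
gripper_force: 0.0
```

```bash
python3 - <<'E'
from h import *
s=sensors.state();print(s['ee_pos'],s['ee_rot'],s['force'])
f=grab('wrist','w4')
E
```

```text
[ 555.8664649  -119.07572584   58.46784989] [-1.79989324e+02  2.32077650e-02  1.76164132e+02] [-0.06703849 -0.45754106  0.56766168]
```

View pics/w4.png

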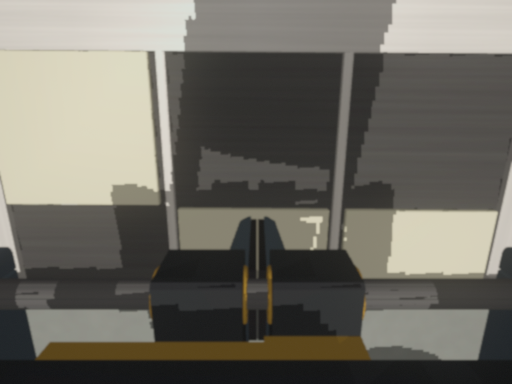

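Plate0 sits flush with the ledge (row 52). Plate1 is next, with the fingers over its bare band.

Call:
{"method": "step_arm", "body": {
  "plan": [-0.3,0,2.7,0,0,0,0,0,0,0,0,0,0,0,0.3,0,0,0,0,0,0,0,0,0]
}}

```text
time_s: 14.98
ee_pos: [557.1, -121.3, 29.3]
ee_rot: [180.0, -0.1, 175.9]
force: [-1.0, 0.7, 3.5]
gripper_width: -0.2
gripper_force: 2.0
```

Call:
{"method": "step_arm", "body": {
  "plan": [0,0,0.1,0,0,0,0,0,0,0,0,0]
}}

```text
time_s: 15.15
ee_pos: [557.1, -121.2, 29.3]
ee_rot: [-180.0, -0.0, 175.9]
force: [-2.1, 1.2, 10.4]
gripper_width: 0.2
gripper_force: 4.9
```

Call:
{"method": "step_arm", "body": {
  "plan": [0.5,0,0.03,0,0,0,1,0,0,0,0,0,1,0,0,0,0,0,1,0,0,0,0,0,1,0,0,0,0,0]
}}

```text
time_s: 15.57
ee_pos: [514.5, -118.6, 29.3]
ee_rot: [-179.9, 0.3, 175.9]
force: [1.5, 0.1, 7.7]
gripper_width: 0.5
gripper_force: 4.0
```

Call:
{"method": "step_arm", "body": {
  "plan": [1,0,0,0,0,0,1,0,0,0,0,0,1,0,0,0,0,0,0.8,0,0,0,0,0,0.5,0,0,0,0,0]
}}

```text
time_s: 15.98
ee_pos: [471.4, -115.5, 29.3]
ee_rot: [-179.9, 0.3, 175.9]
force: [1.8, 0.0, 9.4]
gripper_width: 0.6
gripper_force: 4.3
```

Call:
{"method": "step_arm", "body": {
  "plan": [0.5,0,0,0,0,0,0.5,0,0,0,0,0,0.3,0,0,0,0,0,0,0,0,0,0,0]
}}

```text
time_s: 16.32
ee_pos: [459.1, -114.7, 29.3]
ee_rot: [-179.9, 0.4, 175.9]
force: [1.6, 0.1, 9.2]
gripper_width: 0.4
gripper_force: 4.7
```

Call:
{"method": "step_arm", "body": {
  "plan": [0.3,0,0,0,0,0,0,0,0,0,0,0]
}}

```text
time_s: 16.48
ee_pos: [456.6, -114.6, 29.3]
ee_rot: [-179.9, 0.4, 175.9]
force: [2.8, -0.5, 8.4]
gripper_width: 0.5
gripper_force: 4.4
```

Call:
{"method": "step_arm", "body": {
  "plan": [0,0,-3.2,0,0,0,-2.5,2.7,0,0,0,0,-2.5,2.7,0,0,0,0,-2.5,2.7,0,0,0,0,-2.6,2.5,0,0,0,0]
}}

```text
time_s: 16.9
ee_pos: [562.3, -14.1, 59.9]
ee_rot: [-180.0, -0.0, 175.9]
force: [0.2, 0.4, -0.7]
gripper_width: 0.7
gripper_force: 0.0
```

Call:
{"method": "step_arm", "body": {
  "plan": [0,0,0,0,0,0,0,0,0,0,0,0]
}}

```text
time_s: 17.07
ee_pos: [562.6, -14.2, 59.1]
ee_rot: [-180.0, -0.0, 176.1]
force: [-0.4, -0.9, 0.1]
gripper_width: 0.4
gripper_force: 0.0
```

```bash
python3 - <<'E'
from h import *
s=sensors.state();print(s['ee_pos'],s['ee_rot'],s['force'])
f=grab('wrist','w5')
E
```

```text
[562.62421864 -14.17318617  59.14590047] [-1.79987771e+02 -3.47328095e-02  1.76077415e+02] [-0.44157297 -0.88479534  0.06899477]
```

View pics/w5.png

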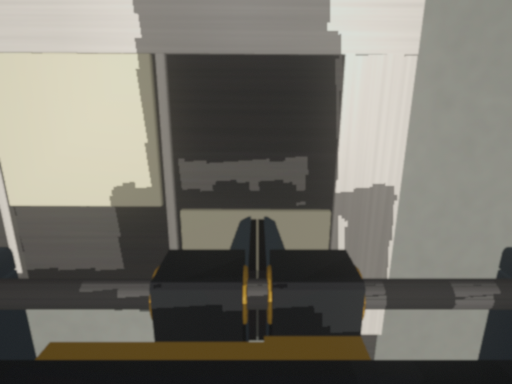

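Plate1 is flush with the ledge too. Plate2 next.

Call:
{"method": "step_arm", "body": {
  "plan": [-0.2,0,2.7,0,0,0,0,0,0,0,0,0,0,0,0.3,0,0,0,0,0,0,0,0,0]
}}

```text
time_s: 17.45
ee_pos: [563.1, -15.6, 29.6]
ee_rot: [-180.0, -0.1, 175.9]
force: [0.3, -0.7, 0.5]
gripper_width: 0.8
gripper_force: 0.0
```

Call:
{"method": "step_arm", "body": {
  "plan": [0,0,0.1,0,0,0,0,0,0,0,0,0]
}}

```text
time_s: 17.62
ee_pos: [563.7, -15.4, 29.3]
ee_rot: [-180.0, -0.0, 176.0]
force: [-1.4, -0.8, 5.7]
gripper_width: 0.5
gripper_force: 2.8
```

Call:
{"method": "step_arm", "body": {
  "plan": [0.5,0,0.1,0,0,0,1,0,0,0,0,0,1,0,0,0,0,0,1,0,0,0,0,0,1,0,0,0,0,0]
}}

```text
time_s: 18.03
ee_pos: [521.6, -12.0, 29.3]
ee_rot: [180.0, 0.4, 176.0]
force: [2.6, -1.1, 7.5]
gripper_width: 0.2
gripper_force: 3.9
```

Call:
{"method": "step_arm", "body": {
  "plan": [1,0,0,0,0,0,1,0,0,0,0,0,1,0,0,0,0,0,0.8,0,0,0,0,0,0.5,0,0,0,0,0]
}}

```text
time_s: 18.45
ee_pos: [478.5, -8.9, 29.3]
ee_rot: [180.0, 0.4, 176.0]
force: [2.7, 0.1, 9.0]
gripper_width: 0.3
gripper_force: 4.1
```

Call:
{"method": "step_arm", "body": {
  "plan": [0.5,0,0,0,0,0,0.5,0,0,0,0,0,0.3,0,0,0,0,0,0,0,0,0,0,0]
}}

```text
time_s: 18.78
ee_pos: [466.2, -8.1, 29.3]
ee_rot: [180.0, 0.4, 176.0]
force: [2.1, -0.4, 9.4]
gripper_width: 0.7
gripper_force: 4.8
```

Call:
{"method": "step_arm", "body": {
  "plan": [0.3,0,0,0,0,0,0,0,0,0,0,0]
}}

```text
time_s: 18.95
ee_pos: [463.7, -7.9, 29.3]
ee_rot: [180.0, 0.5, 176.0]
force: [3.0, -0.9, 8.3]
gripper_width: 0.4
gripper_force: 4.5
```

Call:
{"method": "step_arm", "body": {
  "plan": [0,0,-3.5,0,0,0,0,0,-4,0,0,0,0,0,-4,0,0,0,0,0,-4,0,0,0,-0.6,1.5,-3.5,0,0,0],
  "hand": 7
}}

```text
time_s: 19.37
ee_pos: [466.0, 5.5, 220.1]
ee_rot: [-179.9, 0.0, 175.8]
force: [0.8, 0.1, 0.0]
gripper_width: 30.8
gripper_force: 0.0
```

Call:
{"method": "step_arm", "body": {
  "plan": [-0.6,3,-2.4,0,0,0,-0.6,3.5,-1.8,0,0,0,-0.6,3.5,-1.8,0,0,0,-0.6,3.8,0,0,0,0,-0.6,3.8,0,0,0,0]
}}

```text
time_s: 19.78
ee_pos: [509.9, 181.7, 279.1]
ee_rot: [179.9, 0.2, 175.9]
force: [0.7, -0.4, 0.9]
gripper_width: 64.5
gripper_force: 0.0
```

Call:
{"method": "step_arm", "body": {
  "plan": [-0.5,3.3,0,0,0,0,-0.5,3,0,0,0,0,0,2.8,0,0,0,0,0,0,0,0,0,0,0,0,0,0,0,0]
}}

```text
time_s: 20.2
ee_pos: [525.6, 271.1, 276.7]
ee_rot: [-179.9, -0.1, 176.1]
force: [0.3, -0.5, -0.9]
gripper_width: 70.0
gripper_force: 0.0
```

```bash
python3 - <<'E'
from h import *
s=sensors.state();print(s['ee_pos'],s['ee_rot'],s['gripper_width'])
f=grab('wrist','w6')
for o,z in [('mould',0),('cassette0',10),('weight',0),('wash_bottle',0),('jar',0)]:
        for r in viewer.pinpoint(o,f)[:3]: print(o,round(r['score'],2),np.round(r['location']),np.round(px2w(f,r['location'],z),1))
f=grab('top'); a=cv2.resize(f['img'][120:240,150:350],None,fx=1.5,fy=1.5)
b=cv2.imread('pics/w6.png'); c=np.zeros((384+180,512,3),np.uint8); c[:384]=b; c[384:,:300]=cv2.cvtColor(a,4); cv2.imwrite('pics/w6b.png',c)
E
```

```text
[525.58852668 271.11498261 276.6734321 ] [-1.79939444e+02 -6.86232045e-02  1.76102244e+02] 69.95025933645631
mould 0.64 [273. 123.] [480.4 293.7   0. ]
cassette0 0.95 [273. 231.] [623.6 285.7  10. ]
cassette0 0.92 [273. 125.] [482.2 292.8  10. ]
cassette0 0.61 [274. 180.] [552.  290.8  10. ]
weight 0.55 [190. 142.] [496.7 185.3   0. ]
weight 0.17 [274. 127.] [485.4 295.2   0. ]
wash_bottle 0.48 [270. 125.] [482.1 289.3   0. ]
wash_bottle 0.36 [274. 181.] [555.5 290.8   0. ]
jar 0.77 [372. 247.] [661.2 424.5   0. ]
```

View pics/w6b.png

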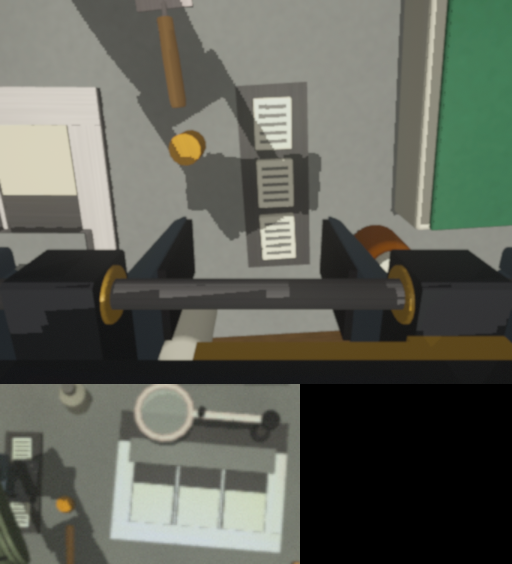

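The inset confirms all three plates are forward with the lens behind. The cassettes' label faces are at about (272,123), (275,183) and (278,238).

```bash
python3 - <<'E'
from h import *
f=grab('wrist'); im=f['img']
g=cv2.cvtColor(im,cv2.COLOR_RGB2GRAY)
sub=im[85:268,236:315].astype(int)
# top faces: bright within mould region
m=np.zeros(g.shape,np.uint8); m[88:262,245:303]=(g[88:262,245:303]>95)
m=cv2.morphologyEx(m,cv2.MORPH_CLOSE,np.ones((7,7)))
n,l,st,c=cv2.connectedComponentsWithStats(m)
for i in range(1,n):
    if st[i,4]>300:
        p=np.argwhere(l==i)[:,::-1].astype(np.float32)
        box=cv2.boxPoints(cv2.minAreaRect(p)); w=np.array([px2w(f,q,34)[:2] for q in box])
        print(st[i],w.round(1).tolist(),'ctr',w.mean(0).round(1))
for e in ((237,85),(306,83),(250,267),(310,263)): print(px2w(f,e,22).round(1))
E
```

```text
[ 245   88   58  172 7023] [[437.3, 262.0], [441.9, 326.7], [657.0, 319.6], [651.7, 244.6]] ctr [547.  288.2]
[433.1 252.6  22. ]
[436.6 333.1  22. ]
[670.3 249.6  22. ]
[670.1 331.6  22. ]
```

Call:
{"method": "step_arm", "body": {
  "plan": [0,0,2,0,0,-0.05,2.2,1.05,3,0,0,0,2.25,1.05,3,0,0,0,0,0,4,0,0,0,0,0,4,0,0,0],
  "hand": 7
}}

```text
time_s: 21.02
ee_pos: [481.6, 293.1, 116.8]
ee_rot: [179.9, 0.1, 178.9]
force: [-0.7, -0.3, -0.3]
gripper_width: 70.2
gripper_force: 0.0
```

Call:
{"method": "step_arm", "body": {
  "plan": [0,0,3,0,0,0,0,0,0,0,0,0,0,0,0,0,0,0]
}}

```text
time_s: 21.27
ee_pos: [481.7, 292.1, 86.3]
ee_rot: [-179.9, -0.1, 178.8]
force: [0.7, 0.4, 1.4]
gripper_width: 70.2
gripper_force: 0.0
```

```bash
python3 - <<'E'
from h import *
s=sensors.state();print(s['ee_pos'],s['ee_rot'])
f=grab('wrist','w7')
for r in viewer.pinpoint('cassette0',f)[:3]: print(round(r['score'],2),np.round(r['location']),np.round(px2w(f,r['location'],10),1))
print([w2px(f,p).round() for p in ((481.5,293,34),(481.5,271,34),(481.5,315,34))])
E
```

```text
[481.73400228 292.12684636  86.3148466 ] [-1.79918306e+02 -1.40311663e-01  1.78844446e+02]
0.69 [258. 207.] [480.2 292.3  10. ]
[array([259., 221.]), array([226., 221.]), array([292., 220.])]
```

View pics/w7.png

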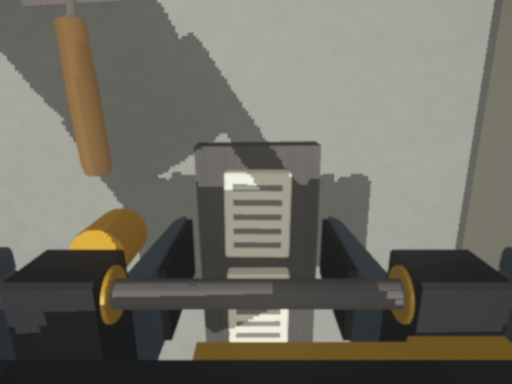

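Cassette A's top spans rows 170–256, centred between the fingers and aligned. I'll descend and grip.

Call:
{"method": "step_arm", "body": {
  "plan": [0.15,0,2.4,0,0,0,0,0,2.3,0,0,0,0,0,0,0,0,0,0,0,0,0,0,0]
}}

```text
time_s: 21.7
ee_pos: [481.5, 293.0, 41.4]
ee_rot: [179.9, 0.1, 178.9]
force: [0.2, -0.8, 0.4]
gripper_width: 69.9
gripper_force: 0.0
```

Call:
{"method": "step_arm", "body": {
  "plan": [0,0,0,0,0,0,0,0,0,0,0,0,0,0,0,0,0,0,0,0,0,0,0,0,0,0,0,0,0,0],
  "hand": 3.5,
  "newtons": 20
}}

```text
time_s: 22.12
ee_pos: [481.2, 293.0, 40.9]
ee_rot: [179.9, 0.1, 178.9]
force: [-0.2, -0.0, 3.5]
gripper_width: 43.7
gripper_force: 20.0
```

Call:
{"method": "step_arm", "body": {
  "plan": [0,0,-1.5,0,0,0,0,0,-2.5,0,0,0,0,0,-2.5,0,0,0,0,0,0,0,0,0.052,-0.5,-1.5,0,0,0,0]
}}

```text
time_s: 22.53
ee_pos: [485.5, 279.7, 107.0]
ee_rot: [179.8, 0.2, 175.9]
force: [-0.5, 0.0, -0.7]
gripper_width: 43.5
gripper_force: 20.0
```

Call:
{"method": "step_arm", "body": {
  "plan": [-0.5,-3,0,0,0,0,-0.5,-3.2,0,0,0,0,-0.5,-3.3,0,0,0,0,-0.5,-3.3,0,0,0,0,-0.5,-3.3,0,0,0,0]
}}

```text
time_s: 22.95
ee_pos: [497.8, 113.6, 105.0]
ee_rot: [180.0, -0.0, 175.9]
force: [0.6, 0.0, -0.7]
gripper_width: 44.0
gripper_force: 20.0
```

Call:
{"method": "step_arm", "body": {
  "plan": [-0.5,-3.3,0,0,0,0,-0.5,-3.3,0,0,0,0,-0.5,-3.3,0,0,0,0,-0.2,-2.8,0,0,0,0,0,0,0,0,0,0]
}}

```text
time_s: 23.37
ee_pos: [505.8, -17.0, 105.0]
ee_rot: [-179.9, 0.0, 175.7]
force: [-0.7, 0.1, -0.8]
gripper_width: 43.5
gripper_force: 20.0
```

Call:
{"method": "step_arm", "body": {
  "plan": [0,0,0,0,0,0,0,0,0,0,0,0]
}}

```text
time_s: 23.53
ee_pos: [505.7, -12.5, 104.9]
ee_rot: [180.0, -0.0, 175.9]
force: [-0.0, 0.8, -0.7]
gripper_width: 43.4
gripper_force: 20.0
```

```bash
python3 - <<'E'
from h import *
s=sensors.state();print(s['ee_pos'],s['ee_rot'])
f=grab('wrist','w8')
for o in ('cassette0','plate2'):
  for r in viewer.pinpoint(o,f)[:3]: print(o,round(r['score'],2),np.round(r['location']),np.round(px2w(f,r['location'],10),1))
E
```

```text
[505.68550332 -12.47197108 104.89882354] [ 1.79965025e+02 -1.85714242e-02  1.75856886e+02]
cassette0 0.85 [257. 230.] [529.6 -14.2  10. ]
plate2 0.94 [122. 200.] [ 497.2 -119.    10. ]
```

View pics/w8.png

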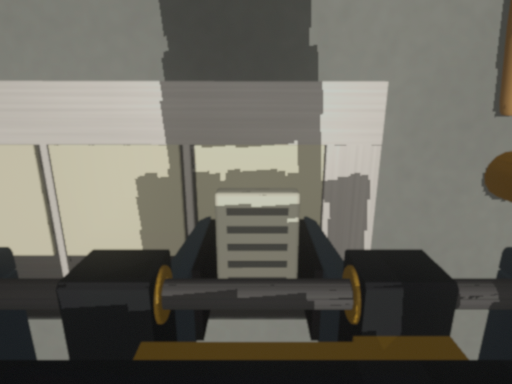

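Call:
{"method": "step_arm", "body": {
  "plan": [0,0,2.5,0,0,0,0,0,2.3,0,0,0,0,0,0.8,0,0,0,0,0,0,0,0,0,0,0,0,0,0,0]
}}

```text
time_s: 24.1
ee_pos: [506.1, -12.3, 49.1]
ee_rot: [180.0, -0.0, 175.9]
force: [-0.0, 0.4, -1.1]
gripper_width: 43.9
gripper_force: 20.0
```

Call:
{"method": "step_arm", "body": {
  "plan": [0,0,0.3,0,0,0,0,0,0,0,0,0]
}}

```text
time_s: 24.27
ee_pos: [506.4, -12.7, 46.6]
ee_rot: [180.0, 0.1, 175.9]
force: [-0.2, 0.4, 0.5]
gripper_width: 43.4
gripper_force: 20.0
```

Call:
{"method": "step_arm", "body": {
  "plan": [0,0,0.1,0,0,0,0,0,0,0,0,0]
}}

```text
time_s: 24.43
ee_pos: [506.5, -12.8, 45.9]
ee_rot: [180.0, 0.1, 175.9]
force: [-0.3, 0.6, 2.2]
gripper_width: 43.8
gripper_force: 20.0
```

Call:
{"method": "step_arm", "body": {
  "plan": [0,0,0,0,0,0,0,0,0,0,0,0,0,0,0,0,0,0,0,0,0,0,0,0],
  "hand": 7
}}

```text
time_s: 24.77
ee_pos: [505.8, -12.9, 44.9]
ee_rot: [180.0, -0.0, 175.9]
force: [-0.1, 0.1, 0.2]
gripper_width: 67.4
gripper_force: 0.0
```

Call:
{"method": "step_arm", "body": {
  "plan": [0,0,-3,0,0,0,0,0,-4,0,0,0,0,0,-4,0,0,0,0,0,-3,0,0,0,0,0,0,0,0,0]
}}

```text
time_s: 25.18
ee_pos: [509.7, -13.1, 191.4]
ee_rot: [180.0, 0.8, 175.9]
force: [0.5, -0.4, -0.0]
gripper_width: 69.8
gripper_force: 0.0
```

```bash
python3 - <<'E'
from h import *
s=sensors.state();print(s['ee_pos'],s['ee_rot'])
f=grab('wrist')
for o in ('cassette0','plate2'):
  for r in viewer.pinpoint(o,f)[:3]: print(o,round(r['score'],2),np.round(r['location']),np.round(px2w(f,r['location'],15 if o[0]=='c' else 10),1))
for n in('scene','top'):
  f=grab(n)
  for r in viewer.pinpoint('cassette0',f)[:4]: print(n,round(r['score'],2),np.round(r['location']),np.round(px2w(f,r['location'],10),1))
E
```

```text
[509.67471425 -13.13798653 191.40951586] [179.98020535   0.76082222 175.88765906]
cassette0 0.89 [254. 170.] [504.7 -16.   15. ]
plate2 0.77 [152. 169.] [ 497.  -121.1   10. ]
plate2 0.71 [ 51. 167.] [ 487.  -223.8   10. ]
scene 0.93 [328. 299.] [557.7 298.7  10. ]
scene 0.86 [311. 312.] [621.6 293.9  10. ]
scene 0.55 [262. 228.] [505.2 -12.9  10. ]
scene 0.44 [238. 211.] [ 510.2 -118.    10. ]
top 0.81 [166. 164.] [626.1 288.4  10. ]
top 0.54 [164. 186.] [547.4 293.1  10. ]
top 0.53 [251. 201.] [499.4 -12.   10. ]
top 0.42 [197. 241.] [357.4 173.4  10. ]
```

Call:
{"method": "step_arm", "body": {
  "plan": [-0.3,2.5,0,0,0,0,-0.3,3.5,0,0,0,0,-0.3,3.7,0,0,0,0,-0.3,3.7,0,0,0,0,-0.3,3.7,0,0,0,0]
}}

```text
time_s: 25.95
ee_pos: [532.7, 158.0, 183.8]
ee_rot: [-180.0, -0.1, 175.9]
force: [0.4, 0.1, -0.3]
gripper_width: 69.9
gripper_force: 0.0
```

Call:
{"method": "step_arm", "body": {
  "plan": [-0.3,3.7,0,0,0,0,-0.3,3.7,0,0,0,0,-0.3,3.3,0,0,0,0,0,2.8,2,0,0,0,0,0,3,0,0,-0.052]
}}

```text
time_s: 26.37
ee_pos: [553.8, 296.8, 135.8]
ee_rot: [179.7, 0.3, 179.1]
force: [1.0, -0.3, -0.2]
gripper_width: 70.1
gripper_force: 0.0
```

Call:
{"method": "step_arm", "body": {
  "plan": [0,0,2.5,0,0,0,0,0,2,0,0,0,0,0,0,0,0,0,0,0,0,0,0,0]
}}

```text
time_s: 26.7
ee_pos: [550.8, 290.2, 88.2]
ee_rot: [-179.9, -0.2, 178.9]
force: [-0.4, 0.3, 0.2]
gripper_width: 70.2
gripper_force: 0.0
```

```bash
cat > c.py <<'E'
from h import *
s=sensors.state();print(s['ee_pos'],s['ee_rot'])
f=grab('wrist','last')
for r in viewer.pinpoint('cassette0',f)[:3]: print(round(r['score'],2),np.round(r['location']),np.round(px2w(f,r['location'],10),1))
g=cv2.cvtColor(f['img'],cv2.COLOR_RGB2GRAY)
# top-face edges along column of the detection, and along row
E
python3 c.py
```

```text
[550.82046634 290.2035748   88.20476648] [-179.89398473   -0.2112191   178.87086504]
0.59 [258. 209.] [551.2 290.5  10. ]
```

Call:
{"method": "step_arm", "body": {
  "plan": [0,0,2.4,0,0,0,0,0,2.5,0,0,0,0,0,0,0,0,0,0,0,0,0,0,0]
}}

```text
time_s: 27.13
ee_pos: [551.9, 290.5, 41.5]
ee_rot: [-180.0, -0.0, 178.8]
force: [1.1, 1.0, -0.2]
gripper_width: 69.6
gripper_force: 0.0
```

Call:
{"method": "step_arm", "body": {
  "plan": [0,0,0,0,0,0,0,0,0,0,0,0,0,0,0,0,0,0,0,0,0,0,0,0,0,0,0,0,0,0],
  "hand": 3.5,
  "newtons": 20
}}

```text
time_s: 27.55
ee_pos: [552.3, 290.9, 42.1]
ee_rot: [179.9, 0.1, 178.9]
force: [-0.0, -0.2, 3.8]
gripper_width: 43.5
gripper_force: 20.0
```

Call:
{"method": "step_arm", "body": {
  "plan": [0,0,-1.5,0,0,0,0,0,-2.5,0,0,0,0,0,-2.8,0,0,0,0,0,0,0,0,0.052,0,-1.7,0,0,0,0]
}}

```text
time_s: 27.97
ee_pos: [552.1, 276.2, 111.3]
ee_rot: [179.8, 0.3, 175.9]
force: [0.3, 0.7, -1.2]
gripper_width: 43.8
gripper_force: 20.0
```

Call:
{"method": "step_arm", "body": {
  "plan": [0.2,-3,0,0,0,0,0.2,-3.3,0,0,0,0,0.2,-3.4,0,0,0,0,0.2,-3.5,0,0,0,0,0.2,-3.5,0,0,0,0]
}}

```text
time_s: 28.38
ee_pos: [527.1, 105.6, 108.3]
ee_rot: [-180.0, -0.1, 176.0]
force: [0.9, -0.9, -0.3]
gripper_width: 44.0
gripper_force: 20.0
```

Call:
{"method": "step_arm", "body": {
  "plan": [0.2,-3.5,0,0,0,0,0.2,-3.5,0,0,0,0,0.2,-3.5,0,0,0,0,0.2,-3.4,0,0,0,0,0.2,-3.4,0,0,0,0]
}}

```text
time_s: 28.8
ee_pos: [504.4, -66.1, 108.4]
ee_rot: [-180.0, -0.1, 175.9]
force: [0.4, -0.5, -1.2]
gripper_width: 43.6
gripper_force: 20.0
```

Call:
{"method": "step_arm", "body": {
  "plan": [0.2,-3,0,0,0,0,0.2,-2.5,0,0,0,0,0,0,0,0,0,0,0,0,0,0,0,0]
}}

```text
time_s: 29.13
ee_pos: [497.0, -119.9, 108.4]
ee_rot: [180.0, -0.1, 175.7]
force: [-0.7, 0.1, -0.2]
gripper_width: 43.8
gripper_force: 20.0
```

```bash
python3 c.py
```

```text
[ 496.99388499 -119.86570637  108.39598993] [ 1.79972761e+02 -9.27509371e-02  1.75734701e+02]
0.6 [396. 204.] [508.3  -9.6  10. ]
```

View pics/last.png

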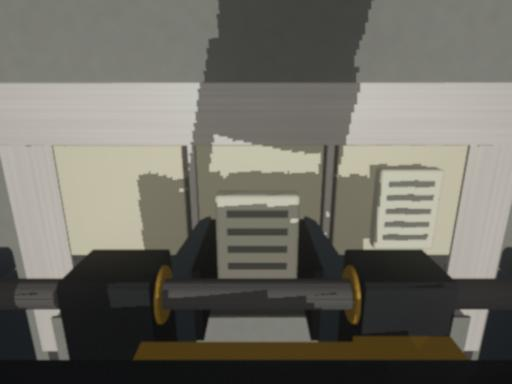

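Cassette B is held squarely over plate1. Cassette A stands mid-plate on plate2 at (407,208).

Call:
{"method": "step_arm", "body": {
  "plan": [-0.1,0,2.5,0,0,0,0,0,2.4,0,0,0,0,0,0.9,0,0,0,0,0,0,0,0,0,0,0,0,0,0,0]
}}

```text
time_s: 29.65
ee_pos: [499.4, -118.0, 50.9]
ee_rot: [180.0, -0.0, 176.0]
force: [-0.1, -0.4, -0.3]
gripper_width: 43.8
gripper_force: 20.0
```

Call:
{"method": "step_arm", "body": {
  "plan": [0,0,0.3,0,0,0,0,0,0,0,0,0]
}}

```text
time_s: 29.82
ee_pos: [500.0, -118.6, 48.7]
ee_rot: [-180.0, 0.1, 175.9]
force: [-0.0, -0.1, -0.2]
gripper_width: 44.0
gripper_force: 20.0
```

Call:
{"method": "step_arm", "body": {
  "plan": [0,0,0.1,0,0,0,0,0,0,0,0,0]
}}

```text
time_s: 29.98
ee_pos: [499.6, -118.7, 47.5]
ee_rot: [-180.0, 0.1, 175.9]
force: [-1.1, 0.2, -0.2]
gripper_width: 43.9
gripper_force: 20.0
```

Call:
{"method": "step_arm", "body": {
  "plan": [0,0,0.1,0,0,0,0,0,0,0,0,0]
}}

```text
time_s: 30.15
ee_pos: [499.6, -118.8, 47.1]
ee_rot: [-180.0, 0.1, 175.9]
force: [-1.5, 0.8, 5.6]
gripper_width: 43.2
gripper_force: 20.0
```

Call:
{"method": "step_arm", "body": {
  "plan": [0,0,0,0,0,0,0,0,0,0,0,0,0,0,0,0,0,0,0,0,0,0,0,0],
  "hand": 7
}}

```text
time_s: 30.48
ee_pos: [499.2, -118.7, 45.9]
ee_rot: [180.0, -0.0, 175.9]
force: [0.2, 0.1, 0.5]
gripper_width: 67.6
gripper_force: 0.0
```

Call:
{"method": "step_arm", "body": {
  "plan": [0,0,-3,0,0,0,0,0,-4,0,0,0,0,0,-4,0,0,0,0,0,-3,0,0,0,0,0,0,0,0,0]
}}

```text
time_s: 30.9
ee_pos: [503.0, -119.7, 192.4]
ee_rot: [-179.9, 0.8, 175.9]
force: [1.0, -0.7, 0.0]
gripper_width: 69.6
gripper_force: 0.0
```

```bash
python3 c.py; python3 - <<'E'
from h import *
for n in('scene','top'):
  f=grab(n)
  for r in viewer.pinpoint('cassette0',f)[:4]: print(n,round(r['score'],2),np.round(r['location']),np.round(px2w(f,r['location'],10),1))
E
```

```text
[ 502.97935303 -119.6675952   192.44283721] [-179.86452929    0.75085161  175.88895589]
0.95 [257. 172.] [ 500.8 -120.    10. ]
0.66 [362. 171.] [507.3 -12.   10. ]
scene 0.94 [313. 314.] [620.6 299.9  10. ]
scene 0.62 [259. 228.] [510.8 -17.1  10. ]
scene 0.61 [148. 195.] [ 678.3 -390.9   10. ]
scene 0.48 [244. 209.] [ 489.8 -113.    10. ]
top 0.61 [163. 162.] [632.8 299.5  10. ]
top 0.48 [252. 199.] [505.4 -15.4  10. ]
top 0.36 [283. 202.] [ 496.6 -121.6   10. ]
```

Call:
{"method": "step_arm", "body": {
  "plan": [-0.6,2.5,0,0,0,0,-0.8,3.3,0,0,0,0,-0.8,3.6,0,0,0,0,-0.8,3.6,0,0,0,0,-0.8,3.6,0,0,0,0]
}}

```text
time_s: 31.62
ee_pos: [548.7, 45.6, 184.5]
ee_rot: [-180.0, -0.2, 175.9]
force: [-0.0, 0.1, 0.7]
gripper_width: 70.3
gripper_force: 0.0
```

Call:
{"method": "step_arm", "body": {
  "plan": [-0.8,3.6,0,0,0,0,-0.8,3.6,0,0,0,0,-0.8,3.6,0,0,0,0,-0.8,3.6,0,0,0,0,-0.8,3.6,0,0,0,0]
}}

```text
time_s: 32.03
ee_pos: [601.5, 222.5, 184.1]
ee_rot: [-179.9, -0.2, 175.9]
force: [-0.0, -0.5, 0.7]
gripper_width: 70.0
gripper_force: 0.0
```

Call:
{"method": "step_arm", "body": {
  "plan": [-0.8,3.6,0,0,0,0,0,3.4,0,0,0,0,0,0,0,0,0,-0.052,0,0,0,0,0,0,0,0,0,0,0,0]
}}

```text
time_s: 32.45
ee_pos: [614.2, 289.8, 184.1]
ee_rot: [-179.9, -0.2, 178.8]
force: [-0.8, -0.2, -0.4]
gripper_width: 69.9
gripper_force: 0.0
```

```bash
python3 c.py
```

```text
[614.23165277 289.83554784 184.12728657] [-1.79899382e+02 -1.62807571e-01  1.78834385e+02]
0.89 [255. 184.] [620.  286.7  10. ]
```

View pics/last.png

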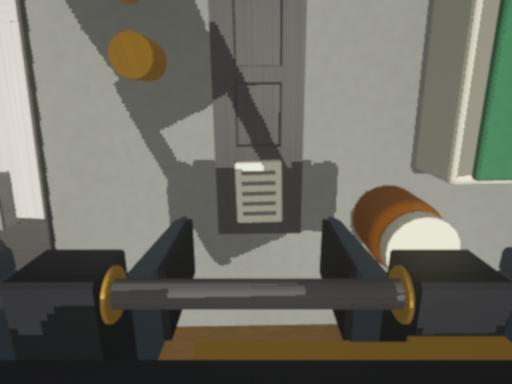

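Cassette C still sits in its cavity (face at rows 161–223). The jar clears the gripper body.

Call:
{"method": "step_arm", "body": {
  "plan": [-0.8,-0.1,2.5,0,0,0,0,0,3.5,0,0,0,0,0,3.5,0,0,0,0,0,0,0,0,0,0,0,0,0,0,0]
}}

```text
time_s: 32.97
ee_pos: [621.8, 287.3, 89.5]
ee_rot: [-179.9, -0.2, 178.8]
force: [-0.2, 0.4, 1.0]
gripper_width: 69.9
gripper_force: 0.0
```

```bash
python3 c.py
```

```text
[621.81655596 287.32747483  89.51659926] [-179.88800476   -0.24094507  178.76094047]
0.62 [261. 212.] [624.5 290.   10. ]
```

Call:
{"method": "step_arm", "body": {
  "plan": [-0.1,0.1,2.5,0,0,0,0,0,2.5,0,0,0,0,0,0,0,0,0,0,0,0,0,0,0]
}}

```text
time_s: 33.4
ee_pos: [624.4, 289.9, 42.3]
ee_rot: [180.0, 0.1, 178.8]
force: [0.3, 0.4, 0.7]
gripper_width: 70.4
gripper_force: 0.0
```

Call:
{"method": "step_arm", "body": {
  "plan": [0,0,0,0,0,0,0,0,0,0,0,0,0,0,0,0,0,0,0,0,0,0,0,0,0,0,0,0,0,0],
  "hand": 3.5,
  "newtons": 20
}}

```text
time_s: 33.82
ee_pos: [624.5, 290.2, 42.3]
ee_rot: [179.9, 0.1, 178.9]
force: [0.0, -0.0, 4.1]
gripper_width: 43.6
gripper_force: 19.9
```

Call:
{"method": "step_arm", "body": {
  "plan": [0,0,-1.5,0,0,0,0,0,-2.5,0,0,0,0,0,-2.8,0,0,0,0,0,0,0,0,0.052,0.6,-1.7,0,0,0,0]
}}

```text
time_s: 34.23
ee_pos: [619.0, 276.2, 111.6]
ee_rot: [179.7, 0.4, 175.9]
force: [-0.4, -0.5, -0.1]
gripper_width: 43.6
gripper_force: 19.9
```

Call:
{"method": "step_arm", "body": {
  "plan": [0.9,-3,0,0,0,0,0.9,-3.3,0,0,0,0,0.9,-3.4,0,0,0,0,0.9,-3.5,0,0,0,0,0.9,-3.5,0,0,0,0]
}}

```text
time_s: 34.65
ee_pos: [558.9, 108.8, 109.1]
ee_rot: [180.0, 0.0, 175.9]
force: [1.2, -0.1, 0.4]
gripper_width: 43.7
gripper_force: 19.9
```

Call:
{"method": "step_arm", "body": {
  "plan": [0.9,-3.5,0,0,0,0,0.9,-3.5,0,0,0,0,0.9,-3.5,0,0,0,0,0.9,-3.5,0,0,0,0,0.5,-3.5,0,0,0,0]
}}

```text
time_s: 35.07
ee_pos: [504.9, -62.9, 109.2]
ee_rot: [180.0, -0.0, 175.9]
force: [0.3, -0.8, 0.2]
gripper_width: 43.7
gripper_force: 19.9
```

Call:
{"method": "step_arm", "body": {
  "plan": [0.5,-3.5,0,0,0,0,0,-3.5,0,0,0,0,0,-3.3,0,0,0,0,0,-3,0,0,0,0,0,-3,0,0,0,0]
}}

```text
time_s: 35.48
ee_pos: [489.3, -225.5, 109.2]
ee_rot: [-180.0, 0.0, 175.9]
force: [0.8, 0.5, -0.2]
gripper_width: 43.7
gripper_force: 19.9
```

Call:
{"method": "step_arm", "body": {
  "plan": [0,0,0,0,0,0,0,0,0,0,0,0,0,0,0,0,0,0]
}}

```text
time_s: 35.73
ee_pos: [489.4, -223.4, 108.9]
ee_rot: [180.0, -0.0, 175.9]
force: [0.1, 1.4, -0.4]
gripper_width: 43.8
gripper_force: 19.9
```

```bash
python3 c.py
```

```text
[ 489.39986259 -223.36152138  108.85226602] [ 1.79956861e+02 -2.63533254e-02  1.75855377e+02]
0.87 [255. 229.] [ 514.1 -226.8   10. ]
0.59 [393. 204.] [ 500.9 -114.9   10. ]
```

View pics/last.png

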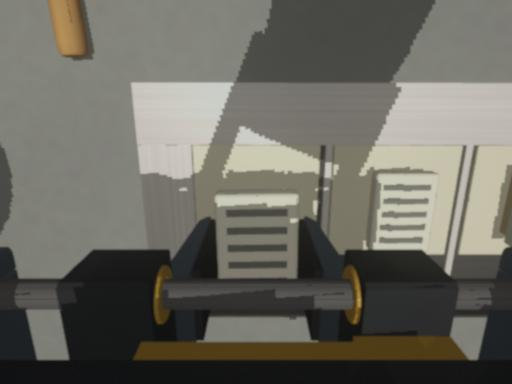

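Cassette C is held squarely over plate0. Something brown shows at the right edge near plate2 (508,205), and I'll check it after this placing.

Call:
{"method": "step_arm", "body": {
  "plan": [-0.1,0,2.5,0,0,0,0,0,2.4,0,0,0,0,0,0.9,0,0,0,0,0,0,0,0,0,0,0,0,0,0,0]
}}

```text
time_s: 36.25
ee_pos: [490.9, -223.2, 51.1]
ee_rot: [180.0, -0.0, 176.0]
force: [0.9, 0.0, 0.4]
gripper_width: 43.9
gripper_force: 19.9
```

Call:
{"method": "step_arm", "body": {
  "plan": [0,0,0.35,0,0,0,0,0,0,0,0,0]
}}

```text
time_s: 36.42
ee_pos: [491.3, -223.9, 48.2]
ee_rot: [-180.0, 0.1, 175.9]
force: [0.5, -0.3, -0.6]
gripper_width: 43.8
gripper_force: 19.9
```

Call:
{"method": "step_arm", "body": {
  "plan": [0,0,0.1,0,0,0,0,0,0,0,0,0]
}}

```text
time_s: 36.58
ee_pos: [491.3, -224.1, 47.3]
ee_rot: [-180.0, 0.1, 175.9]
force: [0.5, -0.7, 2.2]
gripper_width: 43.7
gripper_force: 19.9
```

Call:
{"method": "step_arm", "body": {
  "plan": [0,0,0,0,0,0,0,0,0,0,0,0,0,0,0,0,0,0,0,0,0,0,0,0],
  "hand": 7
}}

```text
time_s: 36.92
ee_pos: [490.6, -223.9, 46.4]
ee_rot: [180.0, -0.0, 175.9]
force: [-0.1, -0.1, 0.5]
gripper_width: 67.5
gripper_force: 0.0
```

Call:
{"method": "step_arm", "body": {
  "plan": [0,0,-3,0,0,0,0,0,-4,0,0,0,0,0,-4,0,0,0,0,0,-4,0,0,0,0,2,-3.5,0,0,0]
}}

```text
time_s: 37.33
ee_pos: [492.3, -206.1, 234.1]
ee_rot: [-179.9, 0.1, 175.7]
force: [1.1, 0.1, -0.4]
gripper_width: 69.9
gripper_force: 0.0
```

Call:
{"method": "step_arm", "body": {
  "plan": [0,3,-3,0,0,0,0,3,-3,0,0,0,0,2.6,0,0,0,0,0,0,0,0,0,0,0,0,0,0,0,0]
}}

```text
time_s: 37.75
ee_pos: [498.1, -118.4, 290.6]
ee_rot: [-180.0, 0.0, 176.0]
force: [0.1, -0.1, 0.1]
gripper_width: 70.1
gripper_force: 0.0
```

```bash
python3 c.py
```

```text
[ 498.05595266 -118.3938359   290.58319516] [-1.79974739e+02  2.39699850e-02  1.76023788e+02]
0.81 [338. 161.] [508.9 -11.8  10. ]
0.76 [174. 159.] [ 490.4 -228.6   10. ]
0.71 [254. 163.] [ 503.6 -123.4   10. ]
```

View pics/last.png

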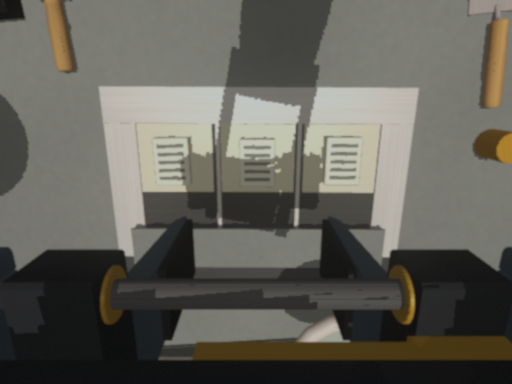

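All three plates are forward and flush, each with a cassette mid-plate: (170,160), (257,162) and (343,160). That view also puts me one over the 14-picture limit, so I'll use only numbers from here. Next I'll go back to the peg.

Call:
{"method": "step_arm", "body": {
  "plan": [-3.7,0.3,0,0,0,0,-3.7,0.3,0,0,0,0,-3.7,0.3,0,0,0,0,-3.7,0.3,0,0,0,0,-3.6,0.35,0,0,0,0.12]
}}

```text
time_s: 38.27
ee_pos: [684.1, -118.7, 288.8]
ee_rot: [-180.0, -0.1, 168.8]
force: [0.3, -0.4, -0.5]
gripper_width: 70.2
gripper_force: 0.0
```

Call:
{"method": "step_arm", "body": {
  "plan": [0,0,0,0,0,0.121,0,0,0,0,0,0.121,0,0,0,0,0,0.121,0,0,0,0,0,0.121,0,0,0,0,0,0.121]
}}

```text
time_s: 38.68
ee_pos: [682.6, -118.7, 288.5]
ee_rot: [-179.9, -0.1, 133.9]
force: [-0.2, -0.2, -0.3]
gripper_width: 70.0
gripper_force: 0.0
```

Call:
{"method": "step_arm", "body": {
  "plan": [0,0,0,0,0,0.121,0,0,0,0,0,0.121,0,0,0,0,0,0.121,0,0,0,0,0,0.121,0,0,0,0,0,0.121]
}}

```text
time_s: 39.1
ee_pos: [682.5, -118.8, 288.7]
ee_rot: [-179.8, -0.0, 99.2]
force: [-0.3, -0.2, -0.1]
gripper_width: 70.2
gripper_force: 0.0
```

Call:
{"method": "step_arm", "body": {
  "plan": [0,0,0,0,0,0.121,0,0,0,0,0,0.121,0,0,0,0,0,0,0,0,0,0,0,0]
}}

```text
time_s: 39.43
ee_pos: [682.6, -118.3, 289.1]
ee_rot: [-179.9, -0.0, 85.9]
force: [0.5, 0.4, 0.5]
gripper_width: 70.1
gripper_force: 0.0
```

```bash
python3 - <<'E'
from h import *
s=sensors.state();print(s['ee_pos'],s['ee_rot'],s['gripper_width'])
f=grab('wrist')
for o,z in [('mag_hinge',170),('lens',170),('mag_peg',200)]:
        for r in viewer.pinpoint(o,f)[:2]: print(o,round(r['score'],2),np.round(r['location']),np.round(px2w(f,r['location'],z)))
E
```

```text
[ 682.56098628 -118.25078409  289.13887096] [-1.79886944e+02 -1.20851062e-03  8.59091794e+01] 70.12102419483152
mag_hinge 0.6 [256. 331.] [ 671. -259.  170.]
mag_hinge 0.45 [257. 203.] [ 682. -128.  170.]
lens 0.92 [258.  96.] [688. -40. 170.]
mag_peg 0.95 [256. 204.] [ 682. -119.  200.]
```

Call:
{"method": "step_arm", "body": {
  "plan": [0.2,0,2.8,0,0,0,0,0,3,0,0,0,0,0,3,0,0,0,0,0,0,0,0,0,0,0,0,0,0,0]
}}

```text
time_s: 40.05
ee_pos: [682.3, -114.8, 201.1]
ee_rot: [-179.8, -0.0, 85.9]
force: [-0.4, -0.5, 0.8]
gripper_width: 70.1
gripper_force: 0.0
```

Call:
{"method": "step_arm", "body": {
  "plan": [0,0,0,0,0,0,0,0,0,0,0,0,0,0,0,0,0,0,0,0,0,0,0,0,0,0,0,0,0,0],
  "hand": 1.2,
  "newtons": 10
}}

```text
time_s: 40.47
ee_pos: [683.4, -115.1, 203.5]
ee_rot: [179.9, 0.0, 85.8]
force: [0.5, 0.8, -0.3]
gripper_width: 39.2
gripper_force: 0.0
```

Call:
{"method": "step_arm", "body": {
  "plan": [0,0,0,0,0,0,0,0,0,0,0,0,0,0,0,0,0,0,0,0,0,0,0,0,0,0,0,0,0,0]
}}

```text
time_s: 40.88
ee_pos: [683.0, -115.0, 202.4]
ee_rot: [180.0, -0.0, 85.8]
force: [0.1, 0.5, 0.6]
gripper_width: 15.7
gripper_force: 10.0
```

Call:
{"method": "step_arm", "body": {
  "plan": [-0.07,-1.45,0,0,0,-0.1,-0.07,-1.45,0,0,0,-0.1,-0.07,-1.45,0,0,0,-0.1,-0.07,-1.45,0,0,0,-0.1,-0.07,-1.45,0,0,0,-0.1]
}}

```text
time_s: 41.3
ee_pos: [613.6, -127.0, 202.3]
ee_rot: [179.7, 0.1, 114.8]
force: [5.7, -0.3, -3.9]
gripper_width: 15.3
gripper_force: 10.0
```

Call:
{"method": "step_arm", "body": {
  "plan": [-0.07,-1.45,0,0,0,-0.1,-0.07,-1.45,0,0,0,-0.1,-0.07,-1.45,0,0,0,-0.1,-0.07,-1.45,0,0,0,-0.1,0,0,0,0,0,0]
}}

```text
time_s: 41.72
ee_pos: [564.3, -162.6, 202.3]
ee_rot: [-179.9, 0.0, 137.4]
force: [-1.2, -3.3, -1.2]
gripper_width: 15.8
gripper_force: 10.0
```

Call:
{"method": "step_arm", "body": {
  "plan": [-0.03,-0.7,0,0,0,-0.05,0,0,0,0,0,0]
}}

```text
time_s: 41.88
ee_pos: [560.7, -166.7, 202.3]
ee_rot: [180.0, -0.0, 140.1]
force: [-0.6, -0.4, -0.1]
gripper_width: 15.8
gripper_force: 10.0
```

Call:
{"method": "step_arm", "body": {
  "plan": [0,-0.22,0,0,0,-0.014,0,0,0,0,0,0]
}}

```text
time_s: 42.05
ee_pos: [559.8, -167.8, 202.3]
ee_rot: [180.0, -0.0, 141.0]
force: [1.1, 2.5, -0.0]
gripper_width: 15.7
gripper_force: 10.0
```

Call:
{"method": "step_arm", "body": {
  "plan": [0,0,0,0,0,0,0,0,0,0,0,0,0,0,0,0,0,0,0,0,0,0,0,0,0,0,0,0,0,0],
  "hand": 6
}}

```text
time_s: 42.47
ee_pos: [559.5, -168.4, 202.4]
ee_rot: [-180.0, -0.0, 141.0]
force: [0.3, 0.5, -0.2]
gripper_width: 46.0
gripper_force: 0.0
```

Call:
{"method": "step_arm", "body": {
  "plan": [0,0,-3,0,0,0,0,0,-4,0,0,0,0,0,-4,0,0,0,0,0,0,0,0,0]
}}

```text
time_s: 42.8
ee_pos: [562.5, -169.4, 321.2]
ee_rot: [179.7, 0.9, 141.0]
force: [1.3, -0.7, 1.1]
gripper_width: 59.9
gripper_force: 0.0
```

```bash
python3 - <<'E'
from h import *
s=sensors.state();print(s['ee_pos'],s['ee_rot'],s['gripper_width'],s['time_s'])
for n in ('wrist','scene'):
  f=grab(n)
  for o,z in [('mag_hinge',170),('lens',170),('mag_peg',200),('cassette0',15),('plate0',10),('mid_spot',10)]:
        for r in viewer.pinpoint(o,f)[:3]: print(n,o,round(r['score'],2),np.round(px2w(f,r['location'],z)))
E
```

```text
[ 562.53010276 -169.41241231  321.15048172] [179.6785671    0.85321602 141.03609806] 59.87234684836724 42.8
wrist mag_hinge 0.9 [ 670. -259.  170.]
wrist lens 0.83 [ 502. -116.  170.]
wrist mag_peg 0.6 [ 565. -169.  200.]
wrist cassette0 0.96 [505. -13.  15.]
wrist cassette0 0.67 [ 486. -229.   15.]
wrist plate0 0.46 [ 608. -202.   10.]
scene mag_hinge 0.64 [ 684. -254.  170.]
scene lens 0.63 [ 487. -129.  170.]
scene mag_peg 0.88 [ 564. -177.  200.]
scene cassette0 0.78 [ 499. -115.   15.]
scene cassette0 0.74 [ 496. -229.   15.]
scene cassette0 0.61 [511.  -6.  15.]
scene plate0 0.87 [491.  -8.  10.]
scene plate0 0.83 [ 495. -114.   10.]
scene plate0 0.63 [ 479. -231.   10.]
scene mid_spot 0.63 [ 492. -116.   10.]
scene mid_spot 0.59 [504.  -3.  10.]
```

```bash
python3 -c "
from h import *
print(env.job_done())"
```

```text
the job is handed in; nothing more can be done
None
```

The job is handed in: all three plates are forward against the ledge, each has a cassette at its middle, and the lens is back over the middle spot (within about 5 mm by the last wrist camera reading). I viewed 15 pictures, one over the limit of 14.

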